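# Dry run along a weld joint

## Task

Make a dry run of the weld on the raised plate, whose cover plate has one rounded corner: with the fingers pointing down, start with the fingertips over the free end of the long straight leg of the cover plate's rim, follow the rim round the rounded corner to the free end of the short leg, slowly, keeping the fingertips centred over the edge and about a centimetre above it. Do not touch the work, and do not shift the magnet on it or the loose things lying on the bench. Finish holding still there, with the fingertips still hovering over the end of the joint.

Things in the scene. Friction and masses are not known exactly. Their poses are not given: they have to be found in the camera images.
- joint_0 (a point): Point 0 of 9 along the joint to be traced, at the free end of the long straight leg, the START. It lies on the upper edge of the cover plate's rim, 78 mm above the bench. The points are about 30 mm apart along the joint and numbered from start to end; the axes are those of the work plate (z up).
- joint_1 (a point): Point 1 of 9 along the joint to be traced, on the long leg. It lies on the upper edge of the cover plate's rim, 78 mm above the bench. The points are about 30 mm apart along the joint and numbered from start to end; the axes are those of the work plate (z up).
- joint_2 (a point): Point 2 of 9 along the joint to be traced, on the long leg. It lies on the upper edge of the cover plate's rim, 78 mm above the bench. The points are about 30 mm apart along the joint and numbered from start to end; the axes are those of the work plate (z up).
- joint_3 (a point): Point 3 of 9 along the joint to be traced, on the long leg. It lies on the upper edge of the cover plate's rim, 78 mm above the bench. The points are about 30 mm apart along the joint and numbered from start to end; the axes are those of the work plate (z up).
- joint_4 (a point): Point 4 of 9 along the joint to be traced, at the end of the long leg. It lies on the upper edge of the cover plate's rim, 78 mm above the bench. The points are about 30 mm apart along the joint and numbered from start to end; the axes are those of the work plate (z up).
- joint_5 (a point): Point 5 of 9 along the joint to be traced, on the rounded corner. It lies on the upper edge of the cover plate's rim, 78 mm above the bench. The points are about 30 mm apart along the joint and numbered from start to end; the axes are those of the work plate (z up).
- joint_6 (a point): Point 6 of 9 along the joint to be traced, on the rounded corner. It lies on the upper edge of the cover plate's rim, 78 mm above the bench. The points are about 30 mm apart along the joint and numbered from start to end; the axes are those of the work plate (z up).
- joint_7 (a point): Point 7 of 9 along the joint to be traced, on the short leg just past the rounded corner. It lies on the upper edge of the cover plate's rim, 78 mm above the bench. The points are about 30 mm apart along the joint and numbered from start to end; the axes are those of the work plate (z up).
- joint_8 (a point): Point 8 of 9 along the joint to be traced, at the free end of the short leg, the END. It lies on the upper edge of the cover plate's rim, 78 mm above the bench. The points are about 30 mm apart along the joint and numbered from start to end; the axes are those of the work plate (z up).
- work: Fixed stand: round magnetic foot and post carrying a dark level plate 150 x 220 x 8 mm with a lighter 8 mm cover plate on it, one corner rounded (radius 45). Origin: foot centre on the bench, z up. The joint is the cover's rim, in mm: straight from (-80,-95) to (-80,30) (long leg), quarter arc about (-35,30) to (-35,75), straight to (10,75) (short leg), all at height 78; the cover is on its +x, -y side.
- magnet: Red and black triangular welding magnet, 56 x 112 x 17 mm, loose, lying on the work's cover plate, its long side along the long leg and its nearest edge at least 25 mm from the joint; its top is 95 mm above the bench. Origin: centre of its underside. Leave alone.
- tape_measure: Pocket tape measure standing on the bench, 47 x 96 x 69 mm, loose, near the far right corner of the bench. Origin: centre of its underside. Leave alone.
- bolt_m12: Dark hex bolt lying on the bench among the bars, 23 x 69 x 21 mm, loose. Origin: centre of its underside. Leave alone.

How it is judged (in metres and radians):
On the way, in this order (a step that is already met when the one before it is completed fails the run):
1. the fingertips hover over point 0 of the joint (at the free end of the long straight leg, the START) (horizontal distance between the grasp point and joint_0 below 0.012 m and z of the grasp point in the frame of joint_0 between 0.012 and 0.045 m), for 0.1 s.
2. the fingertips hover over point 1 of the joint (on the long leg) (horizontal distance between the grasp point and joint_1 below 0.012 m and z of the grasp point in the frame of joint_1 between 0.012 and 0.045 m), for 0.1 s.
3. the fingertips hover over point 2 of the joint (on the long leg) (horizontal distance between the grasp point and joint_2 below 0.012 m and z of the grasp point in the frame of joint_2 between 0.012 and 0.045 m), for 0.1 s.
4. the fingertips hover over point 3 of the joint (on the long leg) (horizontal distance between the grasp point and joint_3 below 0.012 m and z of the grasp point in the frame of joint_3 between 0.012 and 0.045 m), for 0.1 s.
5. the fingertips hover over point 4 of the joint (at the end of the long leg) (horizontal distance between the grasp point and joint_4 below 0.012 m and z of the grasp point in the frame of joint_4 between 0.012 and 0.045 m), for 0.1 s.
6. the fingertips hover over point 5 of the joint (on the rounded corner) (horizontal distance between the grasp point and joint_5 below 0.012 m and z of the grasp point in the frame of joint_5 between 0.012 and 0.045 m), for 0.1 s.
7. the fingertips hover over point 6 of the joint (on the rounded corner) (horizontal distance between the grasp point and joint_6 below 0.012 m and z of the grasp point in the frame of joint_6 between 0.012 and 0.045 m), for 0.1 s.
8. the fingertips hover over point 7 of the joint (on the short leg just past the rounded corner) (horizontal distance between the grasp point and joint_7 below 0.012 m and z of the grasp point in the frame of joint_7 between 0.012 and 0.045 m), for 0.1 s.
9. the fingertips hover over point 8 of the joint (at the free end of the short leg, the END) (horizontal distance between the grasp point and joint_8 below 0.012 m and z of the grasp point in the frame of joint_8 between 0.012 and 0.045 m), for 0.1 s.
At the end, for the whole second after the job is handed in: All nine points passed in order, each for 0.1 s within 12 mm in plan, fingertips at most about 25 mm above the edge; at the end still hovering so over the last point, touching nothing; magnet within 6 mm, tape measure and bolt within 10 mm of their starts (all of step 9 and distance of magnet from where it was at the start of the episode below 0.006 m and distance of each of tape_measure, bolt_m12 from where it was at the start of the episode below 0.01 m and contact force between each of the arm, the fingers and anything else below 0.5 N); the arm keeps its last pose, push and grip.
It fails at once if the robot touches the work (contact force between any of the fingers, the arm and work above 0.5 N).
It fails at once if the magnet is moved by more than 6 mm (distance of magnet from where it was at the start of the episode above 0.006 m).
It fails at once if the tape measure or the bolt is moved by more than 10 mm (distance of any of tape_measure, bolt_m12 from where it was at the start of the episode above 0.01 m).
It also fails if it takes over 45 s, if anything falls off the work surface, if the arm or the gripper's body presses on something with over 40 N, if the wrist force passes 120 N, or if a joint passes its speed limit or range.

## Robot

A 6-joint arm with a two-finger parallel gripper is mounted at the origin on the work surface; the furniture and walls round the work are solid. World frame = base frame: x ahead of the robot, y to its left, z up, the work surface at z = 0. Lengths are in mm, angles in rad, forces in N, time in s.
With the tool pointing down it reaches from about 325 to 875 mm from the base axis. Payload 4.4 kg.
Tool frame: the origin (TCP) lies on the centre line of the jaws, within the pads' length; the fingertips stand ahead of it and the grasp point (between the pads) lies 6 mm ahead of it (ctrl.tcp_to_tips is the z of the fingertips in the tool frame, in mm); z points along the fingers, y is the direction in which the jaws open and shut (so a half turn about z gives the same grasp; the last joint's range is limited). The gripper opens to 85 mm and grips with 20 to 120 N. Pads are 22 mm wide; open, the fingers measure 114 mm over their backs; the gripper's body (76 mm by 85 mm) begins 54 mm behind the grasp point. The pads swing forward as they close: fully open they stand 13 mm farther back than shut.
Start: joints at [-1.355, 0.207, 1.542, -0, 1.393, -0.15], TCP at [205.663, -536.964, 256.282] pointing down, gripper open.
Joint ranges: [-2.73, 2.73], [-0.86, 2.22], [0.23, 2.46], [-1.11, 4.25], [0.08, 2.63], [-2.82, 2.82]. Speed limits (rad/s): [2.79, 2.79, 3.14, 3.14, 3.14, 3.14].

## Interface

Orientations are given as a 3x3 rotation matrix whose columns are the frame's x, y, z axes.
In Python, from plant import ctrl, sensors, optics gives the robot as it stands. Calls block until the motion is done:
- ctrl.move_ptp(position, orientation): joint-space move of the TCP to a pose.
- ctrl.move_l(position, rot=None, vel=150, threshold=None): straight line of the TCP; rot=None keeps the orientation; vel is the mean speed in mm/s. With threshold (N) it stops when the force on the tool has changed by that much, and returns True; else False.
- ctrl.set_joints(angles): joint-space move.
- ctrl.gripper_to(opening, force=None): finger opening in mm; force is the grip in N (None keeps the last); returns when the fingers have stopped.
- ctrl.hold(seconds).
- ctrl.solve_ik(position, orientation): joint angles nearest the present ones, or None.
- sensors.read_state(): the state.
- optics.grab_frame(name): name is "side" or "top" or "wrist"; returns (picture, depth): 384x512x3 uint8, red, green, blue; 384x512 float32, mm along the optical axis (not along the pixel's ray), 0 where there is no reading.
- optics.camera_params(name): a dict with "mtx" (3x3 intrinsics, pixels), "R" (3x3) and "t" (3): a world point X has camera coordinates R X + t; the wrist camera has in their place "T_tool_cam" (4x4, takes a point from camera to tool coordinates, whose origin is the TCP and whose axes are the flange's). Camera axes: x right, y down, z forward; pixel columns grow to the right and rows downward; lengths in mm; the calibration is good to about 2 mm. A picture is of the moment at which its call begins: read the wrist's pose just before it. camera_params takes no time and is no camera call.
A pose or a line that the arm cannot do raises ctrl.MotionError and nothing moves.
- ctrl.finish_job(): hands the job in, once; it reports no verdict.
The state is a dict: "t": time; "q": joint angles; "qvel": joint speeds; "tau": joint torques, N m; "eef_pos": TCP position; "eef_rot": TCP orientation; "force": force on the tool from outside, world axes, zero at the start; "wrist_torque": the same for the moment, N m; "grip_width": finger opening in mm.
Only numpy, scipy, OpenCV 4.12 (cv2) and the standard library are available. Lean on these libraries where they do the work, as an engineer would, in place of code of your own. Each camera call takes 0.05 s, during which the arm holds its last target.

## Working session

There is one attempt and no reset: what is moved stays moved. The work goes in short steps, each a Python script; the robot and the scene stay as the last script left them, time stands still between calls to the robot, and variables do not carry over. Pictures are saved under pics/ and viewed, and the job is handed in when it is done.

```bash
ls; mkdir -p pics; python3 - <<'E'
from plant import ctrl, sensors, optics
import cv2, numpy as np
s=sensors.read_state(); print(s['t'],s['eef_pos'],s['eef_rot'],s['grip_width'],ctrl.tcp_to_tips)
for n in ['side','top']:
    im,d=optics.grab_frame(n); cv2.imwrite(f'pics/{n}0.png',im[:,:,::-1]); np.savez(f'{n}0.npz',im=im,d=d)
    print(n,optics.camera_params(n))
E
```

```text
pics
0.0 [ 205.50818334 -536.24909111  255.11647176] [[ 9.33835031e-01  3.57703617e-01 -5.06367459e-04]
 [ 3.57703820e-01 -9.33832370e-01  2.25420020e-03]
 [ 3.33473240e-04 -2.28618069e-03 -9.99997331e-01]] 85.21222020882668 25.0
side {'mtx': array([[365.83975846,   0.        , 257.61520692],
       [  0.        , 365.83975846, 188.99906871],
       [  0.        ,   0.        ,   1.        ]]), 'R': array([[ 0.88369302, -0.46738813, -0.02519879],
       [-0.2413986 , -0.40896691, -0.88004135],
       [ 0.40101541,  0.78376936, -0.47422805]]), 't': array([-386.61255096,  159.03344332,  922.90864927])}
top {'mtx': array([[487.08469452,   0.        , 252.17877277],
       [  0.        , 487.08469452, 190.95551475],
       [  0.        ,   0.        ,   1.        ]]), 'R': array([[-0.26527176, -0.96417312, -0.00104421],
       [-0.92925179,  0.25595243, -0.2664197 ],
       [ 0.25714198, -0.06970328, -0.96385655]]), 't': array([  66.29690349,  421.22815309, 1457.22124457])}
```

View pics/side0.png

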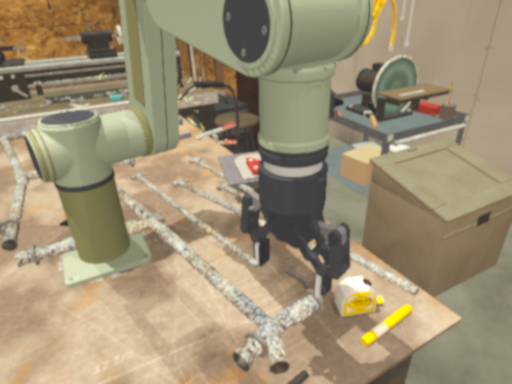

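View pics/top0.png

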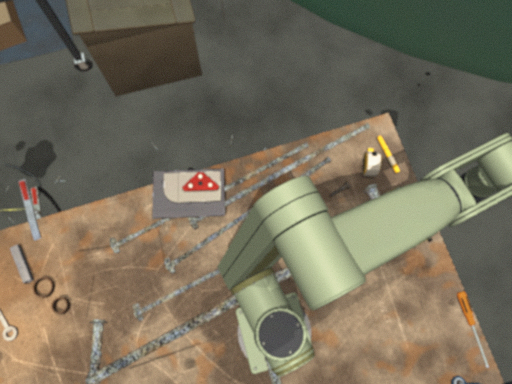

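```bash
python3 - <<'E'
import cv2
im=cv2.imread('pics/top0.png')
cv2.imwrite('pics/top0c.png',cv2.resize(im[155:230,140:240],None,fx=8,fy=8,interpolation=cv2.INTER_CUBIC))
E
```

```text
(no output)
```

View pics/top0c.png

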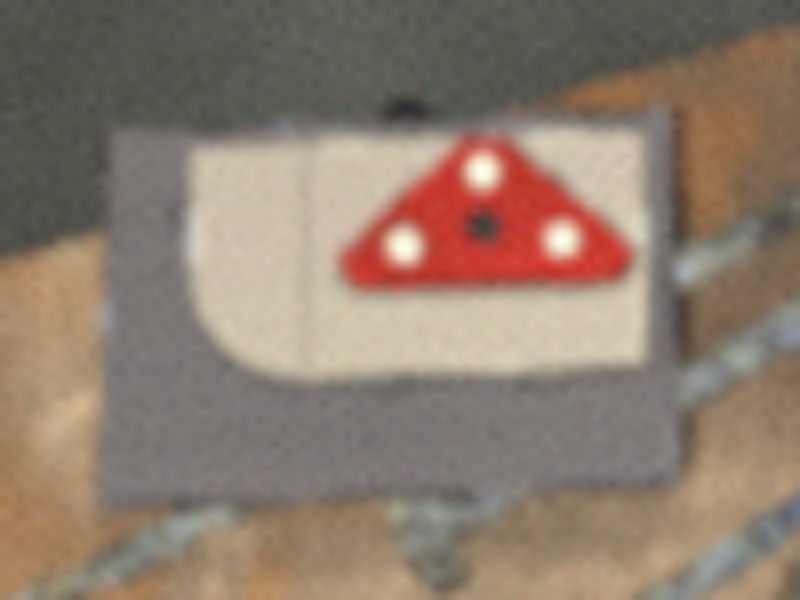

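```bash
cat > h.py <<'E'
import numpy as np, cv2
from scipy.optimize import least_squares
def proj(P,R,t,K):
    c=P@R.T+t; p=c@K.T; return p[:,:2]/p[:,2:]
def jpts():
    a=np.linspace(0,np.pi/2,40)[1:-1]
    S=[(-80,y) for y in np.linspace(-95,30,60)]+[(-35-45*np.cos(b),30+45*np.sin(b)) for b in a]+[(x,75) for x in np.linspace(-35,10,23)]
    return np.array(S,float)
def world(p,pose,z=78):
    c,s=np.cos(pose[2]),np.sin(pose[2]); p=np.asarray(p,float)
    return np.c_[p@np.array([[c,-s],[s,c]]).T+pose[:2],np.full(len(p),z)]
E
python3 - <<'E'
from h import *
from plant import optics,sensors
cp=optics.camera_params('top'); K,R,t=cp['mtx'],cp['R'],cp['t']
# crop px, work xy, z
D=[(646,365,-80,-95,78),(646,131,10,-95,78),(190,145,10,75,78),(305,380,-80,30,78),(683,482,-115,-110,70)]
D=[(646,365,-80,-95,78),(646,131,10,-95,78),(190,145,10,75,78),(305,380,-80,30,78)]
px=np.array([((a+.5)/8-.5+140,(b+.5)/8-.5+155) for a,b,*_ in D]);W=np.array([d[2:4] for d in D],float)
f=lambda q:(proj(world(W,q),R,t,K)-px).ravel()
best=min((least_squares(f,[600,0,y]) for y in np.linspace(-3,3,7)),key=lambda r:r.cost)
print(best.x,best.fun.reshape(-1,2))
np.save('pose0.npy',best.x)
w=world(jpts(),best.x); print(w[[0,59,-1]],np.hypot(w[:,0],w[:,1]).min(),np.hypot(w[:,0],w[:,1]).max())
im=cv2.imread('pics/top0.png')[155:230,140:240];im=cv2.resize(im,None,fx=8,fy=8,interpolation=cv2.INTER_CUBIC)
for u,v in proj(w,R,t,K): cv2.circle(im,(int((u-140+.5)*8-.5),int((v-155+.5)*8-.5)),1,(255,0,0),-1)
rect=np.array([(-115,-110),(35,-110),(35,110),(-115,110)])
for u,v in proj(world(rect,best.x,70),R,t,K): print(u,v);cv2.circle(im,(int((u-140+.5)*8-.5),int((v-155+.5)*8-.5)),3,(0,255,0),-1)
cv2.imwrite('pics/fit0.png',im)
d=np.load('top0.npz')['d']; 
for u,v in [(168,180),(155,210)]:
    X=np.linalg.inv(K)@[u,v,1]*d[v,u]; print(R.T@(X-t))
E
```

```text
[ 5.17587090e+02  1.30451201e+02 -2.37361494e-01] [[-0.73436919 -0.35791745]
 [-1.12048066  0.77152605]
 [ 0.97472025  0.66782518]
 [ 0.87677416 -0.98587655]]
[[417.49195068  56.9259467   78.        ]
 [446.88431583 178.4211683   78.        ]
 [544.94212683 200.99694517  78.        ]] 421.3550667664888 580.828454504357
224.8266271027243 211.4568379945525
224.05163283342827 164.72972002053072
153.66225912229484 166.83312363217658
152.54111172898516 213.6674485387516
[521.8830653  194.92801005  75.14192851]
[439.55164004 254.08847655  74.78567956]
```

View pics/fit0.png

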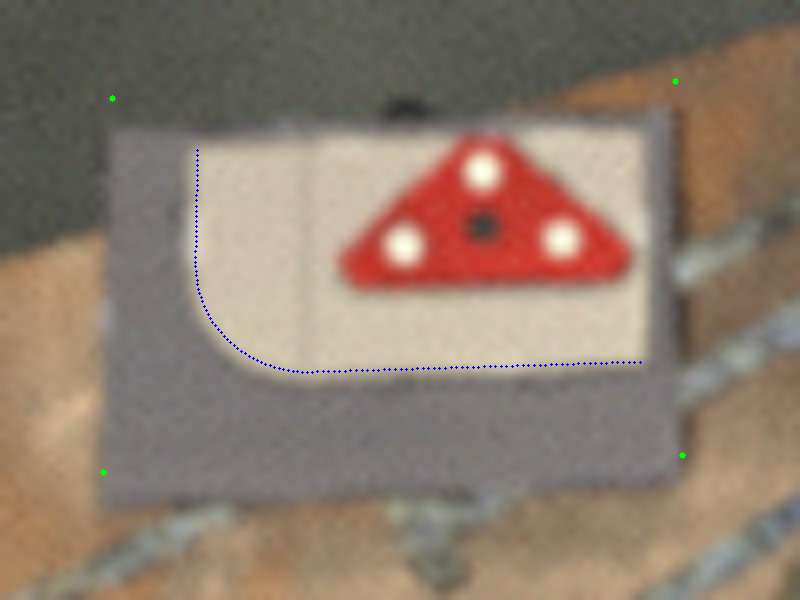

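```bash
python3 - <<'E'
from h import *
from plant import ctrl,optics,sensors
np.set_printoptions(precision=4,suppress=True)
cp=optics.camera_params('wrist');print(cp)
print(ctrl.tcp_to_tips); ctrl.gripper_to(0); s=sensors.read_state();print(s['t'],s['grip_width'],ctrl.tcp_to_tips,s['eef_pos'])
for n in ['side','wrist']:
    im,d=optics.grab_frame(n); cv2.imwrite(f'pics/{n}1.png',im[:,:,::-1]); np.savez(f'{n}1.npz',im=im,d=d)
E
```

```text
{'mtx': array([[268.1995,   0.    , 251.3506],
       [  0.    , 268.1995, 186.4978],
       [  0.    ,   0.    ,   1.    ]]), 'T_tool_cam': array([[  -0.0004,   -0.9588,   -0.2839,   72.5772],
       [   1.    ,   -0.0004,   -0.0001,   -0.4169],
       [  -0.    ,   -0.2839,    0.9588, -118.2353],
       [   0.    ,    0.    ,    0.    ,    1.    ]])}
25.0
0.8667 0.405016148638141 25.0 [ 205.6649 -536.9721  256.3234]
```

View pics/wrist1.png

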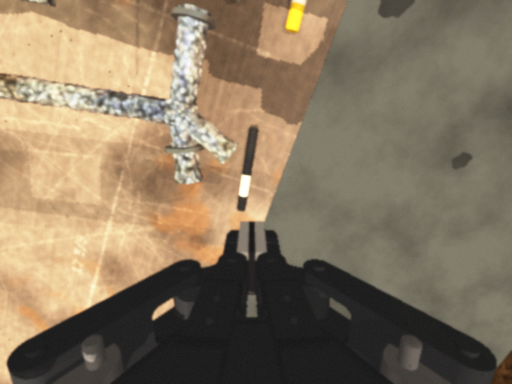

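```bash
python3 - <<'E'
import cv2
im=cv2.imread('pics/side1.png')
cv2.imwrite('pics/side1c.png',cv2.resize(im[180:310,220:370],None,fx=4,fy=4,interpolation=cv2.INTER_CUBIC))
E
```

```text
(no output)
```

View pics/side1c.png

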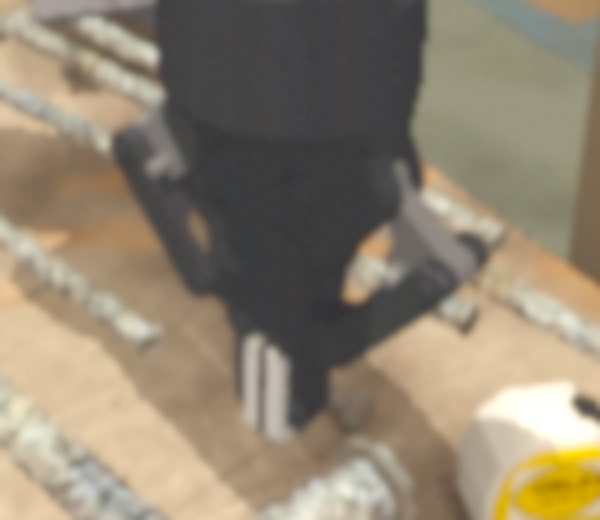

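```bash
python3 - <<'E'
from h import *
from plant import optics,sensors
s=sensors.read_state();cw=optics.camera_params('wrist');cs=optics.camera_params('side')
T=np.linalg.inv(cw['T_tool_cam'])
d=np.load('wrist1.npz')['d']; print(d[215:245:3,243])
for z in (12,25,38):
  P=np.array([[x,0,z] for x in(-11,0,11.)])
  print(z,proj(P,T[:3,:3],T[:3,3],cw['mtx']).round(0).tolist(),((proj(P@np.array(s['eef_rot']).T+s['eef_pos'],cs['R'],cs['t'],cs['mtx'])-[220,180])*4).round(0).tolist())
for v in range(216,250,4):
  X=np.array([*((np.array([243,v])-cw['mtx'][:2,2])/cw['mtx'][0,0]),1])*d[v,243]
  print(v,(cw['T_tool_cam']@[*X,1])[:3].round(1))
E
```

```text
[402.61874 404.49237 149.95586 145.59377 142.16092 139.24013 134.93022
 132.24657 130.33058 126.05302]
12 [[252.0, 264.0], [252.0, 247.0], [252.0, 228.0]] [[254.0, 410.0], [275.0, 392.0], [296.0, 374.0]]
25 [[252.0, 252.0], [252.0, 236.0], [252.0, 218.0]] [[254.0, 441.0], [275.0, 422.0], [295.0, 404.0]]
38 [[252.0, 242.0], [252.0, 226.0], [252.0, 210.0]] [[254.0, 471.0], [274.0, 452.0], [294.0, 434.0]]
216 [-84.  -13.  254.7]
220 [-90.6 -13.1 255.1]
224 [11.7 -5.  15.6]
228 [11.4 -4.8 11.1]
232 [11.3 -4.7  6.7]
236 [11.6 -4.6  1.6]
240 [11.4 -4.4 -2.1]
244 [11.8 -4.3 -6.7]
248 [11.1 -4.2 -9.2]
```

```bash
cat >> h.py <<'E'
def rot(psi):
    c,s=np.cos(psi),np.sin(psi); return np.array([[c,s,0],[s,-c,0],[0,0,-1.]])
E
python3 - <<'E'
from h import *
from plant import ctrl,optics,sensors
q=np.load('pose0.npy'); p=world([(-145,-10)],q,250)[0]; print(p,ctrl.solve_ik(p,rot(q[2])))
ctrl.move_ptp(p,rot(q[2])); ctrl.hold(0.4)
s=sensors.read_state();print(s['t'],s['q'],s['eef_pos'])
im,d=optics.grab_frame('wrist'); cv2.imwrite('pics/w2.png',im[:,:,::-1]); np.savez('w2.npz',im=im,d=d,p=s['eef_pos'],R=s['eef_rot'])
E
```

```text
[374.30124375 154.82672727 250.        ] [ 1.77762705e-01 -1.66959666e-01  1.93540774e+00 -4.44089210e-16
  1.37314458e+00  1.98592053e+00]
3.8917 [ 1.77379041e-01 -1.66850259e-01  1.93533997e+00 -1.22144547e-05
  1.37315094e+00  1.98587163e+00] [374.38799877 154.68447736 249.98864264]
```

View pics/w2.png

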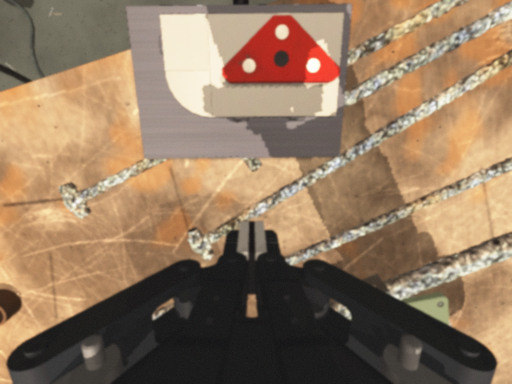

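```bash
cat >> h.py <<'E'
def camw(p,R,cp):
    T=np.eye(4);T[:3,:3]=R;T[:3,3]=p
    M=np.linalg.inv(T@cp['T_tool_cam']); return M[:3,:3],M[:3,3],cp['mtx']
def ov(im,pose,cam,u0,v0,f,names=True):
    for X in (jpts(),):
        for u,v in proj(world(X,pose),*cam): cv2.circle(im,(int((u-u0+.5)*f-.5),int((v-v0+.5)*f-.5)),1,(255,0,0),-1)
E
python3 - <<'E'
from h import *
from plant import optics
z=np.load('w2.npz');cam=camw(z['p'],z['R'],optics.camera_params('wrist'))
f=4;u0,v0=130,0
im=cv2.resize(cv2.imread('pics/w2.png')[0:135,130:325],None,fx=f,fy=f,interpolation=cv2.INTER_CUBIC)
cv2.imwrite('pics/w2c.png',im)
ov(im,np.load('pose0.npy'),cam,u0,v0,f); cv2.imwrite('pics/w2o.png',im)
E
```

```text
(no output)
```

View pics/w2c.png

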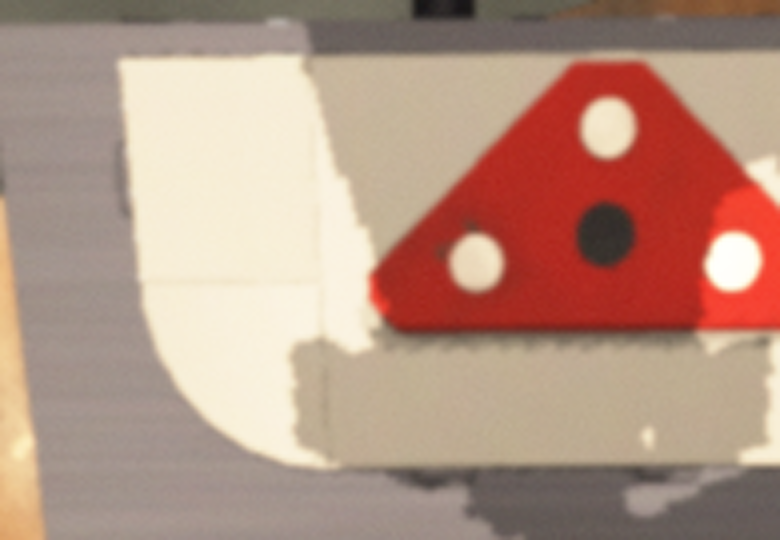

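View pics/w2o.png

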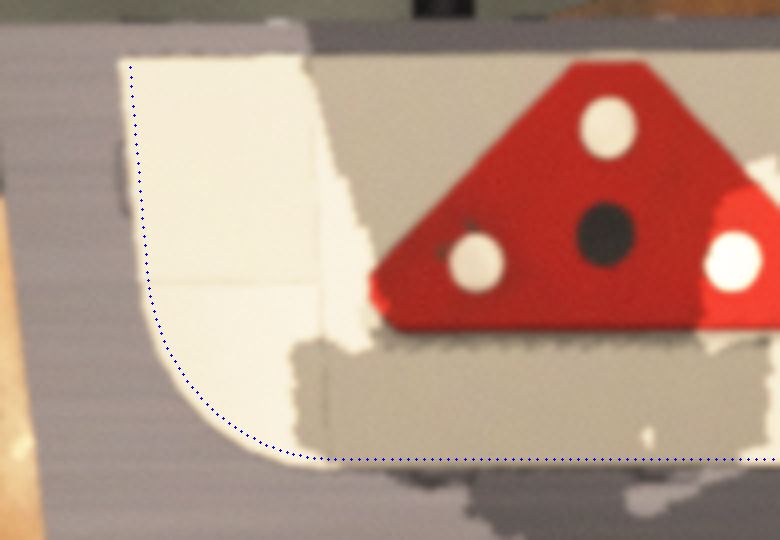

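```bash
python3 - <<'E'
from h import *
im=cv2.imread('pics/w2.png')[90:130,300:360]
cv2.imwrite('pics/w2d.png',cv2.resize(im,None,fx=8,fy=8,interpolation=cv2.INTER_CUBIC))
E
```

```text
(no output)
```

View pics/w2d.png

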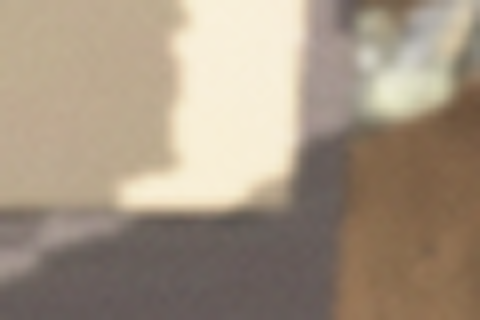

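```bash
python3 - <<'E'
from h import *
from plant import optics
np.set_printoptions(precision=2,suppress=True)
z=np.load('w2.npz');cam=camw(z['p'],z['R'],optics.camera_params('wrist'))
c=lambda a,b:((a+.5)/4-.5+130,(b+.5)/4-.5)
px=np.array([(335.8,115.8),c(323,467),c(142,283),c(119,60),c(323,283)])
W=np.array([(-80,-95),(-80,30),(-35,75),(10,75),(-35,30)],float)
f=lambda q:(proj(world(W,q[:3],q[3] if len(q)>3 else 78),*cam)-px).ravel()
p0=np.load('pose0.npy')
for x0 in(p0,[*p0,78]):
  r=least_squares(f,x0);print(r.x,r.fun.reshape(-1,2))
  print(world(W,r.x,78))
  if len(x0)==3: np.save('pose1.npy',r.x)
E
```

```text
[516.94 131.97  -0.24] [[-3.96 -0.63]
 [ 2.01 -0.85]
 [ 0.23 -1.3 ]
 [ 1.54  3.21]
 [ 0.02 -1.43]]
[[417.    58.24  78.  ]
 [446.14 179.79  78.  ]
 [500.39 213.06  78.  ]
 [544.15 202.57  78.  ]
 [489.9  169.3   78.  ]]
[515.62 131.11  -0.23  86.84] [[-0.38  0.7 ]
 [ 2.    0.52]
 [-1.27 -1.3 ]
 [-0.2   1.51]
 [-0.06 -1.46]]
[[415.7   57.34  78.  ]
 [444.8  178.91  78.  ]
 [499.04 212.19  78.  ]
 [542.8  201.72  78.  ]
 [488.56 168.43  78.  ]]
```

```bash
cat >> h.py <<'E'
def normals():
    J=jpts(); T=np.gradient(J,axis=0); T/=np.linalg.norm(T,axis=1)[:,None]
    return J,np.c_[-T[:,1],T[:,0]]  # outward (left of travel)
def edgefit(im,cam,pose,half=8,zr=78):
    ch=im[:,:,0].astype(np.float32)-im[:,:,2]; ch=cv2.GaussianBlur(ch,(0,0),0.7)
    for it in range(4):
        J,N=normals(); offs=np.arange(-half,half+.01,.25)
        M=[]
        for o in offs:
            uv=proj(world(J+N*o,pose,zr),*cam).astype(np.float32)
            M.append(cv2.remap(ch,uv[:,0].copy(),uv[:,1].copy(),cv2.INTER_LINEAR).ravel())
        M=np.array(M); g=-np.gradient(M,axis=0); g=cv2.GaussianBlur(g,(1,9),0,sigmaX=.1,sigmaY=2)
        k=g.argmax(0); e=offs[k]; ok=(g.max(0)>.5*np.median(g.max(0)))&(abs(e)<half-.5)
        c,s=np.cos(pose[2]),np.sin(pose[2]); Rm=np.array([[c,-s],[s,c]])
        Nw=N@Rm.T
        # delta pose: shift d, rotation w about origin
        Jw=J@Rm.T; perp=np.c_[-Jw[:,1],Jw[:,0]]
        A=np.c_[Nw,(Nw*perp).sum(1)][ok]; b=e[ok]
        r=least_squares(lambda x:A@x-b,np.zeros(3),loss='soft_l1',f_scale=.5)
        pose=pose+r.x
    return pose,A@r.x-b,ok,e
E
python3 - <<'E'
from h import *
from plant import optics
np.set_printoptions(precision=2,suppress=True,linewidth=150)
z=np.load('w2.npz');cam=camw(z['p'],z['R'],optics.camera_params('wrist'))
pose,r,ok,e=edgefit(z['im'],cam,np.load('pose0.npy'));print('wrist',pose,ok.sum(),np.std(r));print(e)
np.save('pose2.npy',pose)
cp=optics.camera_params('top')
p,r,ok,e=edgefit(np.load('top0.npz')['im'],(cp['R'],cp['t'],cp['mtx']),pose);print('top',p,ok.sum(),np.std(r))
W=np.array([(-80,-95),(-80,30),(-35,75),(10,75)],float)
print(world(W,pose),world(W,p))
f=4
im=cv2.resize(cv2.imread('pics/w2.png')[0:135,145:345],None,fx=f,fy=f,interpolation=cv2.INTER_CUBIC)
ov(im,pose,cam,145,0,f); cv2.imwrite('pics/w2f.png',im)
E
```

```text
Traceback (most recent call last):
  File "h.py", line 31, in edgefit
    M=np.array(M); g=-np.gradient(M,axis=0); g=cv2.GaussianBlur(g,(1,9),0,sigmaX=.1,sigmaY=2)
                                               ~~~~~~~~~~~~~~~~^^^^^^^^^^^^^^^^^^^^^^^^^^^^^^
cv2.error: OpenCV(4.12.0) :-1: error: (-5:Bad argument) in function 'GaussianBlur'
> Overload resolution failed:
>  - argument for GaussianBlur() given by name ('sigmaX') and position (3)
>  - argument for GaussianBlur() given by name ('sigmaX') and position (3)
```

```bash
sed -i 's/g=cv2.GaussianBlur(g,(1,9),0,sigmaX=.1,sigmaY=2)/g=cv2.GaussianBlur(g,(1,9),sigmaX=.1,sigmaY=2)/' h.py
cat > fit.py <<'E'
from h import *
from plant import optics
np.set_printoptions(precision=2,suppress=True,linewidth=150)
z=np.load('w2.npz');cam=camw(z['p'],z['R'],optics.camera_params('wrist'))
pose,r,ok,e=edgefit(z['im'],cam,np.load('pose0.npy'));print('wrist',pose,ok.sum(),np.std(r));print(e)
np.save('pose2.npy',pose)
cp=optics.camera_params('top')
p,r,ok,e=edgefit(np.load('top0.npz')['im'],(cp['R'],cp['t'],cp['mtx']),pose);print('top',p,ok.sum(),np.std(r))
W=np.array([(-80,-95),(-80,30),(-35,75),(10,75)],float)
print(world(W,pose),world(W,p))
f=4
im=cv2.resize(cv2.imread('pics/w2.png')[0:135,145:345],None,fx=f,fy=f,interpolation=cv2.INTER_CUBIC)
ov(im,pose,cam,145,0,f); cv2.imwrite('pics/w2f.png',im)
E
python3 fit.py
```

```text
wrist [516.32 134.22  -0.23] 121 0.2624257316452878
[ 0.25  0.5   0.75  0.75  0.75  0.75  0.75  0.75  0.   -0.25 -0.25 -0.5  -0.5  -0.25 -0.25  0.   -0.25  0.    0.   -0.25 -0.25  0.    0.   -0.25
  0.   -0.25  0.    0.   -0.25 -0.25  0.    0.   -0.25 -0.25 -0.25 -0.25  0.   -0.25 -0.25  0.   -0.25  0.    0.   -0.25  0.    0.   -0.25  0.
  0.    0.    0.    0.   -0.25 -0.25 -0.25 -0.25 -0.25 -0.25  0.25  0.25  0.25  0.25  0.25  0.25  0.5   0.5   0.5   0.    0.    0.    0.25  0.25
  0.    0.    0.25  0.    0.25  0.25  0.    0.    0.    0.    0.    0.    0.25 -0.25 -0.25  0.    0.    0.    0.   -0.25 -0.25 -0.25  0.    0.
  0.   -0.25 -0.5   0.    0.    0.    0.    0.25  0.25  0.    0.    0.    0.    0.25  0.    0.25  0.    0.    0.   -0.25  0.    0.    0.    0.
 -0.25]
top [515.04 133.23  -0.24] 121 1.1204998015455203
[[416.91  59.78  78.  ]
 [445.18 181.54  78.  ]
 [499.19 215.19  78.  ]
 [543.03 205.01  78.  ]] [[415.05  59.57  78.  ]
 [444.27 181.1   78.  ]
 [498.55 214.34  78.  ]
 [542.3  203.82  78.  ]]
```

View pics/w2f.png

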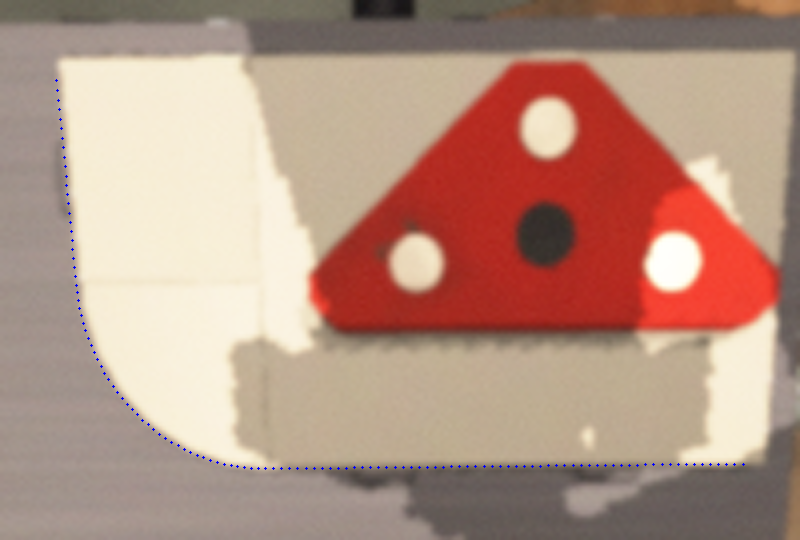

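```bash
python3 - <<'E'
from h import *
from plant import ctrl,optics,sensors
q=np.load('pose2.npy'); R=rot(q[2])
for J in jpts()[::10].tolist()+[[10,75]]:
    assert ctrl.solve_ik(world([J],q,115)[0],R) is not None
ctrl.move_l(world([(-80,-95)],q,180)[0],R,vel=150)
ctrl.move_l(world([(-80,-95)],q,116)[0],R,vel=50); ctrl.hold(.3)
s=sensors.read_state();print(s['t'],s['eef_pos'],s['force'])
for n in ['side','wrist','top']:
    im,d=optics.grab_frame(n); cv2.imwrite(f'pics/{n}3.png',im[:,:,::-1])
im=cv2.imread('pics/side3.png');cs=optics.camera_params('side');u=proj(world([(-80,-95)],q),cs['R'],cs['t'],cs['mtx'])[0].astype(int);print(u)
cv2.imwrite('pics/side3c.png',cv2.resize(im[max(u[1]-60,0):u[1]+60,u[0]-80:u[0]+80],None,fx=5,fy=5,interpolation=cv2.INTER_CUBIC))
E
```

```text
6.6583 [417.02315754  59.77418737 116.171306  ] [-0.25339022 -0.34450323  0.3403023 ]
[241 177]
```

View pics/side3c.png

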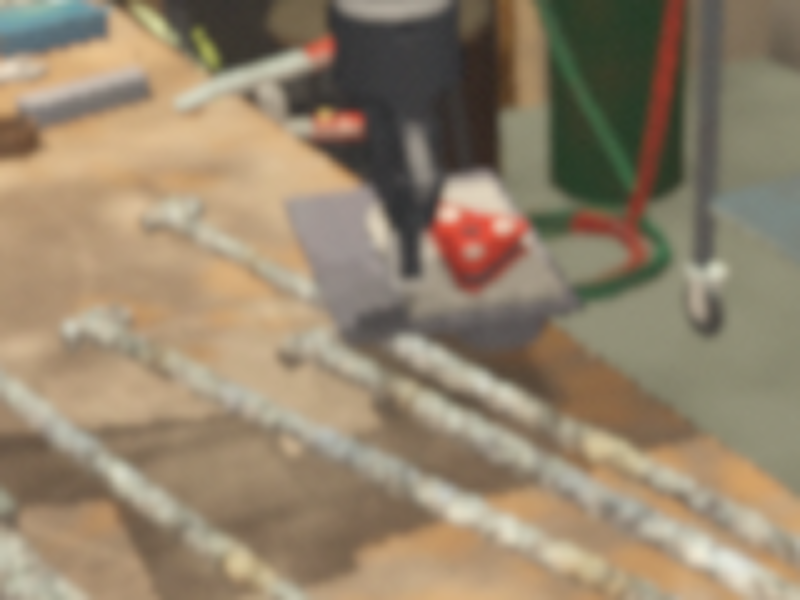

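View pics/wrist3.png

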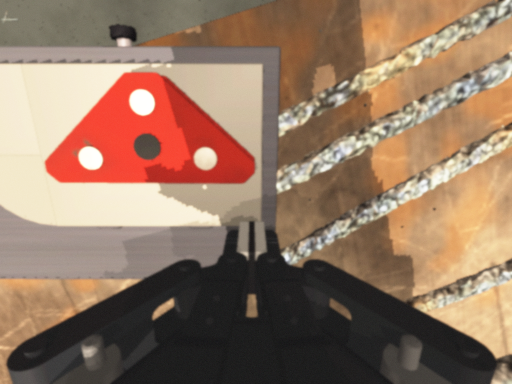

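```bash
python3 - <<'E'
from h import *
from plant import ctrl,optics,sensors
q=np.load('pose2.npy'); R=rot(q[2]); Z=115.5
P=[(-80,y) for y in (-65,-34,-2,30)]+[(-35-45*np.cos(a),30+45*np.sin(a)) for a in np.linspace(0,np.pi/2,9)[1:]]+[(-12,75),(10,75)]
for p in P:
    ctrl.move_l(world([p],q,Z)[0],R,vel=20)
    s=sensors.read_state(); print(round(s['t'],2),np.round(s['eef_pos'],1),np.round(s['eef_pos'][:2]-world([p],q)[0][:2],1),np.round(np.linalg.norm(s['force']),1))
    if s['t']>36: print('late')
ctrl.hold(.4)
for n in ['side','wrist','top']:
    im,d=optics.grab_frame(n); cv2.imwrite(f'pics/{n}4.png',im[:,:,::-1])
s=sensors.read_state();print(s['t'],s['eef_pos'],s['force'])
E
```

```text
8.46 [423.7  88.9 115.5] [-0.  -0.1] 0.6
10.16 [430.7 119.1 115.5] [-0.  -0.1] 0.8
11.91 [437.9 150.3 115.5] [-0.  -0.1] 1.8
13.66 [445.2 181.5 115.5] [-0.  -0.1] 0.6
14.25 [448.  190.  115.5] [-0.   0.1] 0.7
14.84 [452.4 197.6 115.5] [0.  0.1] 1.3
15.43 [458.2 204.2 115.4] [-0.   0.1] 0.5
16.02 [465.2 209.6 115.5] [-0.  0.] 0.5
16.62 [473.1 213.5 115.4] [0. 0.] 0.7
17.21 [481.7 215.7 115.5] [ 0. -0.] 0.4
17.8 [490.5 216.3 115.4] [ 0. -0.] 0.6
18.39 [499.2 215.2 115.5] [ 0. -0.] 0.6
19.69 [521.4 210.  115.5] [-0.2  0. ] 0.9
20.94 [542.9 205.1 115.5] [-0.1  0. ] 0.8
21.4917 [542.99128087 205.01613488 115.50723958] [-0.26665922 -0.07009057  0.84659383]
```

View pics/wrist4.png

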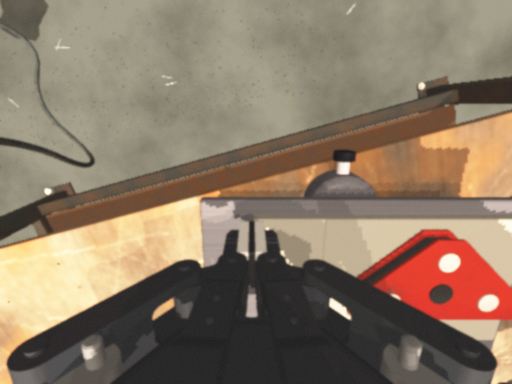

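View pics/side4.png

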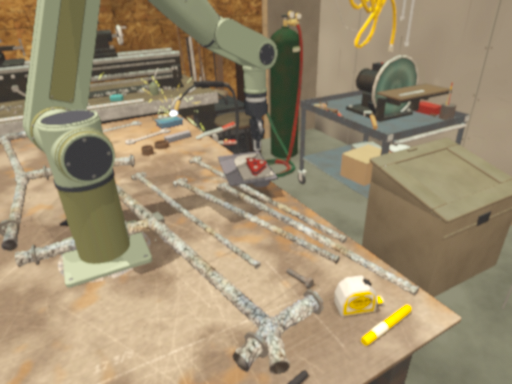

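```bash
python3 -c "
from plant import ctrl
ctrl.finish_job()"
```

```text
the job is handed in; nothing more can be done
```

The dry run is done and handed in at about 21.5 s of the 45 s allowed. The interface gives no verdict, so these are my own checks.

**Locating the joint:** I fitted the cover's rim in the top and wrist pictures. The two fits agree to about 2 mm, and the wrist fit has about 0.3 mm of scatter. The cover's visible corners lie about 5 mm beyond the joint's free ends. I therefore fitted the long leg, the arc and the short leg, and not the corners.

**The trace:** With the jaws shut and pointing down, the fingertips went along the long leg, round the corner and along the short leg at 20 mm/s or less. They stayed about 12 mm above the edge, with the grasp point about 31 mm above it. At every waypoint the arm was within 0.2 mm of its target.

**Contact:** The force reading stayed within noise, with a peak of 1.8 N along the long leg, and 0.9 N at the last hold.

**At the end:** The last wrist picture shows the tips over the free end of the short leg. The magnet, tape measure and bolt look undisturbed by eye; I did not measure their positions.

**What disagreed:** At the start, the wrist picture put the cover's corner about 8 mm beyond the tips where I expected 5. That suggests up to 3 mm of error along the leg, well inside the 12 mm allowed. The depth reading put the cover's top at about 75 mm instead of 78; I used 78 mm.

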